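# Sort capped blood tubes into colour-coded trays, urgent one first

## Robot

A 6-joint arm with a two-finger parallel gripper is mounted at the origin on the work surface. World frame = base frame: x ahead of the robot, y to its left, z up, the work surface at z = 0. Lengths are in m, angles in rad, forces in N, time in s.
With the tool pointing down it reaches from about 0.35 to 0.775 m from the base axis. Payload 7.3 kg.
Tool frame: the origin (TCP) lies at the very end of the fingers, on their centre line; the grasp point (between the pads) lies 19 mm behind it; z points along the fingers, x is the direction in which the jaws open and shut, and the axes are right-handed (so a half turn about z gives the same grasp; the last joint's range is limited). The gripper opens to 92 mm and grips with 3 to 60 N. Pads are 19 mm wide; open, the fingers measure 130 mm over their backs; the gripper's body (75 mm by 190 mm) begins 47 mm behind the grasp point.
Start: joints at [-1.449, 0.342, 1.524, -0, 1.275, -0.146], TCP at [0.139, -0.506, 0.227] pointing down, gripper open.
Joint ranges: [-2.53, 2.53], [-0.77, 2.02], [0.04, 2.7], [-1, 4.14], [0.28, 2.66], [-3.11, 3.11]. Speed limits (rad/s): [2.57, 2.57, 3.14, 3.14, 3.14, 3.14].

## Interface

Orientations are given as [roll, pitch, yaw] about the fixed x, y, z axes, in that order (R = Rz(yaw) Ry(pitch) Rx(roll)).
In Python, from cell import robot, read_camera, nets gives the robot as it stands. The module is installed in compiled form; this text tells all that it offers.
- The arm moves only by the tool carry_out, never from a script. Its arguments are lists of equal length, an entry for each row: "translation": the shift along the tool's x, y, z in m, a list of three; "turn": the turn, a rotation vector about the tool's x, y, z in rad, a list of three; "gripper": the gripper's target within -1 to 1 (shut at 1, half-way at 0, fully open at -1). A call has 1 to 10 rows; each row shifts and turns the commanded pose from where the row before left it, along the tool's axes as they then stand; what a row does not reach is not made up. A row lasts 1/10 s, in which the tool goes at most 50 mm and 8.59 degrees, less where a joint would pass 70% of its speed; a pose out of reach is approached as far as the arm can. A call with a gripper value outside its range is refused whole. The fingers move at their own pace and stop on an object; "squeeze" is the grip in N (left out, the last holds). Time passes only in rows, so rows that do not move let the fingers close. It gives the time, the measured TCP pose, the force and the opening at its end, in the units of the state.
- robot.observe(): the state, without advancing time (a new reading comes with each control period).
- read_camera(name): name is "scene" or "top" or "wrist"; returns a dict with "img" (384x512x3 uint8, red, green, blue), "fx", "fy", "cx", "cy" (pixels), "world_from_camera" (4x4, takes a point from camera to world coordinates). Camera axes: x right, y down, z forward; pixel columns grow to the right and rows downward; lengths in m; the calibration is good to about 2 mm. A picture is of the moment at which its call begins. There is no depth.
- robot.hand_in(): hands the job in, once; it reports no verdict.
Trained networks look in a picture, given as the dict that the camera call returned (one of the last four; its "shot" number tells which), for a name from the list of things; names that differ only in an ending like _2 or _b are one class to them, and where a whole thing is asked for, a point or a joint stands for the part that bears it (a point fixed in the world has none). Each returns a list of dicts, best first, with "score" (0 to 1); they miss things now and then, are a little off and sometimes report something else, mostly with a low value. They report only what shows in the picture. A call takes as long as a camera call. They do not tell look-alikes from the thing itself.
- nets.regions_of(picture, name): "region" (384x512 bool, what is visible of it) and "pixel" ([column, row] in pixels, amid what is visible of it).
- nets.tip_of(picture, name): "pixel" ([column, row] in pixels: a listed point, or the origin of a listed thing).
The state is a dict: "time": time; "qpos": joint angles; "qvel": joint speeds; "joint_efforts": joint torques, N m; "tool_pos": TCP position; "tool_rot": TCP orientation; "contact_force": force on the tool from outside, world axes, zero at the start; "torque": the same for the moment, N m; "opening": finger opening in m.
Only numpy, scipy, OpenCV 4.12 (cv2) and the standard library are available. Lean on these libraries where they do the work, as an engineer would, in place of code of your own. Each camera call takes 0.05 s, during which the arm holds its last target. There are 200 camera calls.

## Task

Put each of the four capped blood tubes, standing in their pucks, into the tray of its cap's colour: both red ones into the red tray, one tube to a pocket (either pocket will do), standing upright and flat on the pocket floor. The yellow-capped tube is urgent: it must be standing released in its tray before any other tube is moved. Never let a tube fall or tip over, set it down rather than drop it, and leave the bottle, the tube rack and the tip box where they are.

Things in the scene. Friction and masses are not known exactly. Their poses are not given: they have to be found in the camera images.
- tube_yellow: The urgent capped blood tube, yellow cap. One rigid piece with its round black puck (46 mm diameter, 18 mm high rim, 24 mm at the tube). Upright tube 16 mm diameter, white label; cap 18 mm diameter, top 22 mm of it. Total height 105 mm, 90 g. Origin: centre of the puck's underside, z up the tube. Grip across the cap from above, 94 mm above the origin.
- tube_green: Capped blood tube, green cap. One rigid piece with its round black puck (46 mm diameter, 18 mm high rim, 24 mm at the tube). Upright tube 16 mm diameter, white label; cap 18 mm diameter, top 22 mm of it. Total height 105 mm, 90 g. Origin: centre of the puck's underside, z up the tube. Grip across the cap from above, 94 mm above the origin.
- tube_red_tall: The taller of the two red-capped blood tubes, in a black puck. One rigid piece with its round black puck (46 mm diameter, 18 mm high rim, 24 mm at the tube). Upright tube 16 mm diameter, white label; cap 18 mm diameter, top 22 mm of it. Total height 105 mm, 90 g. Origin: centre of the puck's underside, z up the tube. Grip across the cap from above, 94 mm above the origin.
- tube_red_short: The shorter of the two red-capped blood tubes, in a white puck. One rigid piece with its round white puck (46 mm diameter, 18 mm high rim, 24 mm at the tube). Upright tube 16 mm diameter, white label; cap 18 mm diameter, top 22 mm of it. Total height 85 mm, 90 g. Origin: centre of the puck's underside, z up the tube. Grip across the cap from above, 74 mm above the origin.
- tray_yellow: Low yellow plastic tray, fixed to the bench. Outer 82 mm (its x) by 159 mm (its y), 14 mm high, walls 5 mm. A rib 5 mm thick, as high as the walls, splits it into two pockets along its y, each 72 by 72 mm inside, centred at x = 0, y = -38.5 and +38.5 mm. Origin: centre of its underside, on the bench, z up; the pocket floor is 5 mm above it. Yaw varies by up to 0.3 rad.
- tray_green: Low green plastic tray, fixed to the bench. Outer 82 mm (its x) by 159 mm (its y), 14 mm high, walls 5 mm. A rib 5 mm thick, as high as the walls, splits it into two pockets along its y, each 72 by 72 mm inside, centred at x = 0, y = -38.5 and +38.5 mm. Origin: centre of its underside, on the bench, z up; the pocket floor is 5 mm above it. Yaw varies by up to 0.3 rad.
- tray_red: Low red plastic tray, fixed to the bench. Outer 82 mm (its x) by 159 mm (its y), 14 mm high, walls 5 mm. A rib 5 mm thick, as high as the walls, splits it into two pockets along its y, each 72 by 72 mm inside, centred at x = 0, y = -38.5 and +38.5 mm. Origin: centre of its underside, on the bench, z up; the pocket floor is 5 mm above it. Yaw varies by up to 0.3 rad.
- bottle: Bystander: loose white plastic bottle with a wide blue cap, 58 mm diameter, 115 mm high. Origin: centre of its underside.
- rack: Bystander: loose white tube rack, 50 mm (its x) by 200 mm (its y), with five grey-capped tubes up to 102 mm high. These stay in it. Origin: centre of its underside.
- tip_box: Bystander: loose closed pipette-tip box, grey with a blue lid, 80 mm (its x) by 120 mm (its y) by 53 mm high. Origin: centre of its underside.
There are look-alikes about, which are no part of the job. Leave any orange look-alike of the tube_red_short alone.

How it is judged:
By the outcome, as a careful person would: the job done as asked, in the order asked, and still so for the second after the job is handed in, with the robot touching nothing.
It also fails if it takes over 102 s, if anything falls off the work surface, if the arm or the gripper's body presses on something with over 40 N, if the wrist force passes 120 N, or if a joint passes its speed limit or range.

## Working session

There is one attempt and no reset: what is moved stays moved. The work goes in short steps, Python scripts to look and compute and a tool call to move; the robot and the scene stay as the last step left them, time stands still between calls to the robot, and variables do not carry over. Pictures are saved under pics/ and viewed, about 12 in all and at most 16, crops included, and the job is handed in when it is done.

Besides the shell and the picture viewer there is one more tool, called as name(argument=value, ...) on one line, values as JSON. carry_out: Moves the arm, as the interface text tells. Its arguments: {"type":"object","properties":{"translation":{"type":"array","items":{"type":"array","items":{"type":"number"}}},"turn":{"type":"array","items":{"type":"array","items":{"type":"number"}}},"gripper":{"type":"array","items":{"type":"number"}},"squeeze":{"type":"number"}},"required":["translation","turn","gripper"]}

```bash
mkdir -p pics
cat > h.py <<'E'
import numpy as np, cv2
from cell import robot, read_camera, nets
def save(p,name,crop=None,s=1):
    im=p["img"][:,:,::-1]
    if crop: c0,c1,r0,r1=crop; im=im[r0:r1,c0:c1]
    cv2.imwrite("pics/"+name,cv2.resize(im,None,fx=s,fy=s,interpolation=cv2.INTER_CUBIC))
def ray(p,px,z):
    M=p["world_from_camera"]; d=M[:3,:3]@np.array([(px[0]-p["cx"])/p["fx"],(px[1]-p["cy"])/p["fy"],1]); o=M[:3,3]
    return o+d*(z-o[2])/d[2]
def proj(p,X):
    M=p["world_from_camera"]; c=M[:3,:3].T@(np.array(X)-M[:3,3]); return np.array([p["fx"]*c[0]/c[2]+p["cx"],p["fy"]*c[1]/c[2]+p["cy"]])
E
python3 - <<'E'
from h import *
np.set_printoptions(precision=3,suppress=True)
a=read_camera("top"); b=read_camera("scene")
for p,n in((a,"top"),(b,"scene")):
    save(p,n+"0.png",s=1.5); print(n,p["fx"],p["world_from_camera"])
    for t in "tube_yellow tube_green tube_red_tall tube_red_short tray_yellow tray_green tray_red bottle rack tip_box".split():
        for o in nets.tip_of(p,t): print(t,np.round(o["pixel"]),round(o["score"],2),ray(p,o["pixel"],0)[:2])
s=robot.observe(); print(s["tool_pos"],s["tool_rot"],s["time"],s["opening"])
E
```

```text
top 466.7191207926427 [[ 0.022 -0.973  0.23   0.272]
 [-1.    -0.021  0.007 -0.027]
 [-0.002 -0.23  -0.973  1.294]
 [ 0.     0.     0.     1.   ]]
tube_yellow [145. 236.] 0.72 [0.444 0.305]
tube_green [274. 247.] 0.77 [ 0.423 -0.056]
tube_green [258. 178.] 0.17 [ 0.619 -0.004]
tube_red_tall [217. 244.] 0.74 [0.428 0.102]
tube_red_short [346. 274.] 0.61 [ 0.352 -0.254]
tube_red_short [312. 229.] 0.6 [ 0.475 -0.159]
tube_red_short [343. 242.] 0.53 [ 0.44  -0.247]
tray_yellow [343. 184.] 0.57 [ 0.608 -0.248]
tray_green [258. 176.] 0.89 [ 0.625 -0.006]
tray_green [344. 241.] 0.63 [ 0.442 -0.248]
tray_red [172. 183.] 0.76 [0.599 0.241]
bottle [ 94. 218.] 0.8 [0.493 0.453]
rack [432. 266.] 0.98 [ 0.381 -0.491]
tip_box [235. 123.] 0.92 [0.786 0.067]
scene 368.36877457246794 [[-0.485  0.614 -0.623  1.297]
 [ 0.875  0.337 -0.348  0.385]
 [-0.004 -0.714 -0.7    0.831]
 [ 0.     0.     0.     1.   ]]
tube_yellow [364. 206.] 0.66 [0.435 0.306]
tube_green [265. 169.] 0.47 [ 0.427 -0.045]
tube_red_tall [308. 182.] 0.58 [0.419 0.111]
tube_red_short [228. 168.] 0.7 [ 0.482 -0.161]
tube_red_short [213. 155.] 0.49 [ 0.451 -0.243]
tube_red_short [223. 141.] 0.46 [ 0.36  -0.258]
tray_yellow [183. 183.] 0.71 [ 0.622 -0.25 ]
tray_green [247. 210.] 0.68 [ 0.626 -0.003]
tray_red [325. 236.] 0.73 [0.608 0.243]
bottle [406. 238.] 0.86 [0.501 0.448]
rack [171. 129.] 0.8 [ 0.39  -0.478]
[ 0.139 -0.506  0.227] [ 3.142 -0.    -1.303] 1.1 0.09216889825894134
```

View pics/top0.png

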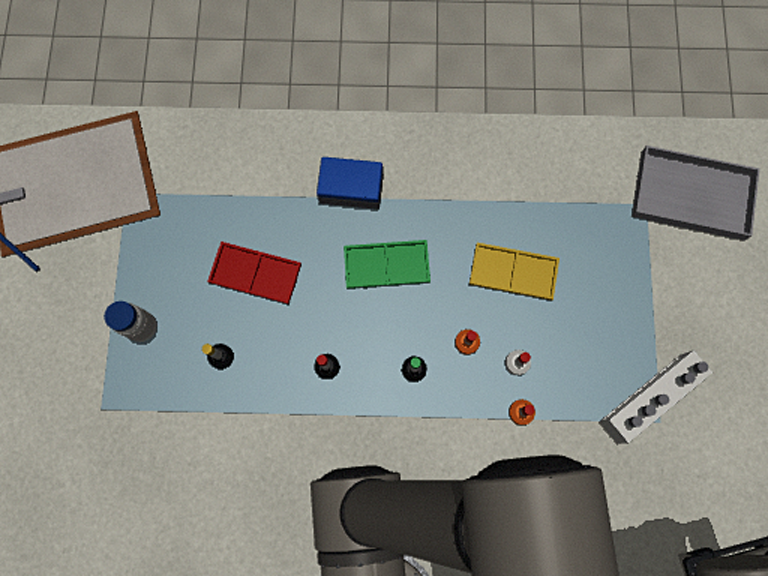

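View pics/scene0.png

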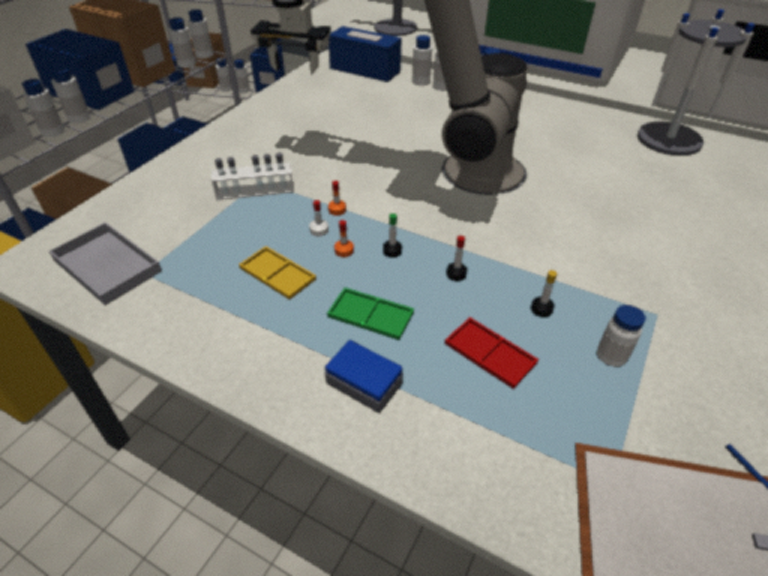

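Red-cap short candidates in the top view are orange puck (346,274), orange puck (312,229) and white puck (343,242). I pick the white one. The red tall tube is in a black puck at (217,244). Next I'll measure caps and trays, with one close crop.

Run:
```python
from h import *
from scipy.optimize import least_squares
np.set_printoptions(precision=4,suppress=True)
a=read_camera("top"); b=read_camera("scene")
big=np.hstack([cv2.resize(p["img"][r-40:r+40,c-40:c+40],(400,400),interpolation=cv2.INTER_CUBIC) for p,c,r in((a,328,250),(b,218,155))])
cv2.imwrite("pics/crop1.png",big[:,:,::-1])
T={"tube_yellow":(.440,.305,.105),"tube_green":(.425,-.05,.105),"tube_red_tall":(.424,.106,.105),"tube_red_short":(.445,-.246,.085),"orangeA":(.478,-.16,.085),"orangeB":(.356,-.256,.085)}
hue={"y":(18,35),"g":(45,85),"r":(0,0)}
for n,(x,y,h) in T.items():
    obs=[]
    for p in(a,b):
        e=proj(p,(x,y,h-.008)); hsv=cv2.cvtColor(p["img"],cv2.COLOR_RGB2HSV).astype(int)
        k="y" if "yellow" in n else "g" if "green" in n else "r"
        H=hsv[...,0]; m=(hsv[...,1]>130)&(hsv[...,2]>60)
        m&=((H<5)|(H>172)) if k=="r" else (H>hue[k][0])&(H<hue[k][1])
        yy,xx=np.nonzero(m); s=np.hypot(xx-e[0],yy-e[1])<11
        obs.append(np.array([xx[s].mean(),yy[s].mean()])); cnt=s.sum()
        print(n,cnt,obs[-1],ray(p,obs[-1],h-.009)[:2])
for n,(x,y) in {"tray_yellow":(.615,-.249),"tray_green":(.625,-.004),"tray_red":(.604,.242)}.items():
    for p in(a,b):
        for o in nets.regions_of(p,n):
            yy,xx=np.nonzero(o["region"]); 
            w=np.array([ray(p,q,.011)[:2] for q in zip(xx,yy)],np.float32)
            (c,sz,ang)=cv2.minAreaRect(w)
            if sz[0]>sz[1]: sz=sz[::-1]; ang-=90
            if abs(c[0]-x)<.05 and abs(c[1]-y)<.05: print(n,o["score"],np.array(c),np.array(sz),"yaw",np.radians(ang))
```

```text
tube_yellow 37 [137.8649 232.2973] [0.4416 0.2999]
tube_yellow 33 [367.2727 184.1818] [0.4448 0.2987]
tube_green 35 [276.6857 241.3143] [ 0.4261 -0.0595]
tube_green 16 [261.6875 145.3125] [ 0.4271 -0.0588]
tube_red_tall 37 [214.027  239.3243] [0.4277 0.102 ]
tube_red_tall 28 [306.6071 160.5714] [0.4293 0.1013]
tube_red_short 34 [349.7353 237.7647] [ 0.4422 -0.2513]
tube_red_short 19 [210.8947 136.4211] [ 0.4431 -0.2496]
orangeA 34 [313.8824 223.2059] [ 0.4788 -0.1575]
orangeA 21 [228. 150.] [ 0.48   -0.1572]
orangeB 35 [352.5714 272.7714] [ 0.3518 -0.2567]
orangeB 17 [223.0588 123.3529] [ 0.3544 -0.2553]
tray_yellow 0.55 [ 0.6183 -0.2453] [0.0885 0.1687] yaw -0.1860962374945025
tray_green 0.78 [ 0.6234 -0.0041] [0.0869 0.1598] yaw 0.10680301288237426
tray_red 0.69 [0.6011 0.2471] [0.0873 0.1613] yaw -0.24253647731849728
tray_red 0.67 [0.6042 0.2449] [0.0954 0.1641] yaw -0.23321275034212988
```

View pics/crop1.png

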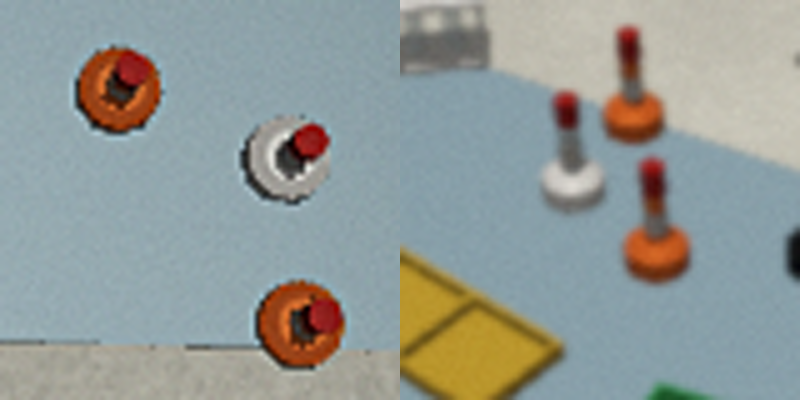

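The white puck (crop at 285,157, so top (343,242)) is the right one. First I turn the tool so its axes line up with the world (yaw 0).

carry_out(translation=[[0,0,0],[0,0,0],[0,0,0],[0,0,0],[0,0,0],[0,0,0],[0,0,0],[0,0,0],[0,0,0],[0,0,0]], turn=[[0,0,-0.1303],[0,0,-0.1303],[0,0,-0.1303],[0,0,-0.1303],[0,0,-0.1303],[0,0,-0.1303],[0,0,-0.1303],[0,0,-0.1303],[0,0,-0.1303],[0,0,-0.1303]], gripper=[0,0,0,0,0,0,0,0,0,0], squeeze=15)

```text
time: 2.5
tool_pos: [0.1389, -0.5063, 0.2267]
tool_rot: [3.142, -0.0, 0.005]
contact_force: [0.1, 0.3, 0.0]
opening: 0.046
```

carry_out(translation=[[0.03,-0.04,0],[0.03,-0.04,0],[0.03,-0.04,0],[0.03,-0.04,0],[0.03,-0.04,0],[0.03,-0.04,0],[0.03,-0.04,0],[0.03,-0.04,0],[0.03,-0.04,0],[0.03,-0.04,0]], turn=[[0,0,0],[0,0,0],[0,0,0],[0,0,0],[0,0,0],[0,0,0],[0,0,0],[0,0,0],[0,0,0],[0,0,0]], gripper=[0,0,0,0,0,0,0,0,0,0])

```text
time: 3.5
tool_pos: [0.4399, -0.1044, 0.227]
tool_rot: [3.141, -0.001, 0.0]
contact_force: [0.5, -0.3, 0.1]
opening: 0.0459
```

carry_out(translation=[[0,-0.04,0],[0,-0.04,0],[0,-0.04,0],[0,-0.04,0],[0,-0.04,0],[0,-0.04,0],[0,-0.04,0],[0,-0.04,0],[0,-0.04,0],[0,-0.04,0]], turn=[[0,0,0],[0,0,0],[0,0,0],[0,0,0],[0,0,0],[0,0,0],[0,0,0],[0,0,0],[0,0,0],[0,0,0]], gripper=[0,0,0,0,0,0,0,0,0,0])

```text
time: 4.5
tool_pos: [0.4387, 0.2954, 0.2268]
tool_rot: [3.142, -0.0, 0.0]
contact_force: [0.6, -0.1, -0.1]
opening: 0.046
```

Run:
```python
from h import *
np.set_printoptions(precision=4,suppress=True)
p=read_camera("wrist"); save(p,"w1.png"); 
for o in nets.regions_of(p,"tube_yellow"): print(o["score"],o["pixel"],o["region"].sum())
h=cv2.cvtColor(p["img"],cv2.COLOR_RGB2HSV); m=(h[...,0]>18)&(h[...,0]<35)&(h[...,1]>130)&(h[...,2]>60)
n,l,s,c=cv2.connectedComponentsWithStats(m.astype(np.uint8)); i=1+s[1:,4].argmax(); print(s[i],c[i],ray(p,c[i],.1),proj(p,(.443,.2993,.1)),p["world_from_camera"][:3,3])
```

```text
0.86 [254.6, 162.1] 1396
[ 141  329  333   14 2551] [331.0439 337.2364] [0.5219 0.1262 0.1   ] [257.0824 178.8035] [0.4379 0.3736 0.3845]
```

View pics/w1.png

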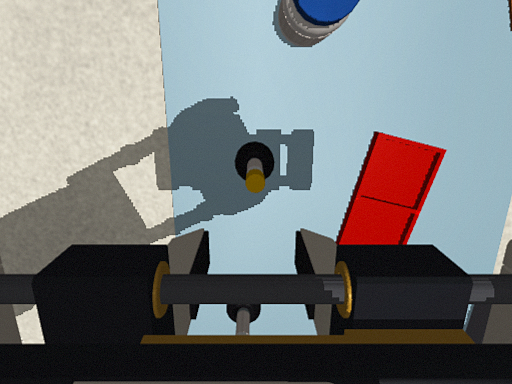

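The wrist view shows the yellow cap at (256,181), against a prediction of (257,179). I'm going down.

carry_out(translation=[[0.004,-0.004,0.03],[0,0,0.03],[0,0,0.03],[0,0,0.03],[0,0,0.02],[0,0,0.012],[0,0,0],[0,0,0],[0,0,0],[0,0,0]], turn=[[0,0,0],[0,0,0],[0,0,0],[0,0,0],[0,0,0],[0,0,0],[0,0,0],[0,0,0],[0,0,0],[0,0,0]], gripper=[0,0,0,0,0,0,0,0.4,0.7,1])

```text
time: 5.6
tool_pos: [0.4436, 0.298, 0.0758]
tool_rot: [-3.141, -0.002, -0.0]
contact_force: [-0.4, 0.3, -0.6]
opening: 0.0265
```

carry_out(translation=[[0,0,0],[0,0,0],[0,0,0],[0,0,-0.01],[0,0,-0.02]], turn=[[0,0,0],[0,0,0],[0,0,0],[0,0,0],[0,0,0]], gripper=[1,1,1,1,1], squeeze=20)

```text
time: 6.1
tool_pos: [0.4419, 0.2972, 0.1041]
tool_rot: [3.14, 0.003, 0.0]
contact_force: [1.3, -0.7, -0.5]
opening: 0.0172
```

carry_out(translation=[[0,0,-0.02],[0,0,-0.025],[0,0,-0.025],[0,0,-0.02],[0,0,-0.01],[0,0,0],[0.003,0.01,0],[0.01,0.02,0],[0.015,0.03,0],[0.015,0.035,0]], turn=[[0,0,0],[0,0,0],[0,0,0],[0,0,0],[0,0,0],[0,0,0],[0,0,0],[0,0,0],[0,0,0],[0,0,0]], gripper=[1,1,1,1,1,1,1,1,1,1])

```text
time: 7.1
tool_pos: [0.4856, 0.2014, 0.2032]
tool_rot: [3.141, 0.003, 0.002]
contact_force: [-0.2, 0.3, -0.3]
opening: 0.0176
```

carry_out(translation=[[0.015,0.04,0],[0.015,0.04,0],[0.015,0.04,0],[0.015,0.04,0],[0.015,0.04,0],[0.015,0.04,0],[0.015,0.04,0],[0.015,0.04,0],[0.01,0.04,0],[0.01,0.03,0]], turn=[[0,0,0],[0,0,0],[0,0,0],[0,0,0],[0,0,0],[0,0,0],[0,0,0],[0,0,0],[0,0,0],[0,0,0]], gripper=[1,1,1,1,1,1,1,1,1,1])

```text
time: 8.1
tool_pos: [0.625, -0.1906, 0.2026]
tool_rot: [-3.141, 0.003, -0.002]
contact_force: [0.1, 0.1, -0.2]
opening: 0.0172
```

carry_out(translation=[[0,0.015,0],[0,0.005,0],[0,0,0],[0,0,0]], turn=[[0,0,0],[0,0,0],[0,0,0],[0,0,0]], gripper=[1,1,1,1])

```text
time: 8.5
tool_pos: [0.6256, -0.2059, 0.2046]
tool_rot: [-3.141, 0.001, 0.001]
contact_force: [0.2, 0.4, -1.2]
opening: 0.0173
```

Run:
```python
from h import *
p=read_camera("wrist"); q=read_camera("scene")
a=cv2.resize(p["img"],(512,384)); b=cv2.resize(q["img"][110:230,100:260],(512,384),interpolation=cv2.INTER_CUBIC)
cv2.imwrite("pics/s2.png",cv2.resize(np.hstack([a,b]),(800,300))[:,:,::-1]); print(proj(q,(.625,-.207,.005)),proj(p,(.625,-.207,.005)), [(o["pixel"],o["score"]) for o in nets.tip_of(p,"tray_yellow")],ray(p,nets.tip_of(p,"tray_yellow")[0]["pixel"],0))
```

```text
Traceback (most recent call last):
IndexError: list index out of range
```

View pics/s2.png

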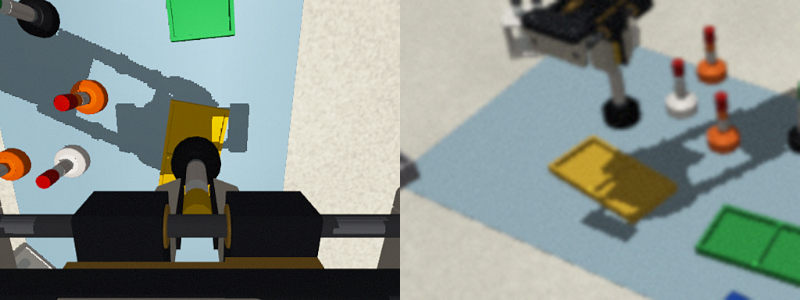

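carry_out(translation=[[-0.003,0,0.015],[0,0,0.025],[0,0,0.025],[0,0,0.025],[0,0,0.015],[0,0,0.008],[0,0,0.004],[0,0,0.002],[0,0,0.002],[0,0,0]], turn=[[0,0,0],[0,0,0],[0,0,0],[0,0,0],[0,0,0],[0,0,0],[0,0,0],[0,0,0],[0,0,0],[0,0,0]], gripper=[1,1,1,1,1,1,1,1,1,1])

```text
time: 9.7
tool_pos: [0.6232, -0.2074, 0.0843]
tool_rot: [3.141, -0.001, 0.0]
contact_force: [-0.5, -1.0, -1.0]
opening: 0.0175
```

carry_out(translation=[[0,0,0.001],[0,0,0.001],[0,0,0]], turn=[[0,0,0],[0,0,0],[0,0,0]], gripper=[1,1,1])

```text
time: 10.0
tool_pos: [0.6229, -0.2073, 0.0817]
tool_rot: [3.142, -0.0, -0.0]
contact_force: [1.6, -0.5, -1.2]
opening: 0.0176
```

carry_out(translation=[[0,0,0.001],[0,0,0]], turn=[[0,0,0],[0,0,0]], gripper=[1,1])

```text
time: 10.2
tool_pos: [0.6229, -0.2073, 0.0806]
tool_rot: [3.142, 0.0, -0.0]
contact_force: [0.0, -1.0, -0.8]
opening: 0.0174
```

carry_out(translation=[[0,0,0.001],[0,0,0]], turn=[[0,0,0],[0,0,0]], gripper=[1,1])

```text
time: 10.4
tool_pos: [0.6231, -0.2075, 0.0803]
tool_rot: [3.141, -0.001, 0.0]
contact_force: [-0.7, -1.0, 3.3]
opening: 0.0174
```

Force flipped to +3.3 N, so the puck is on the floor. Releasing and going up.

carry_out(translation=[[0,0,0],[0,0,0],[0,0,0],[0,0,0],[0,0,-0.015],[0,0,-0.03],[0,0,-0.04],[0,0,-0.04],[0,0,-0.02],[0,0,0]], turn=[[0,0,0],[0,0,0],[0,0,0],[0,0,0],[0,0,0],[0,0,0],[0,0,0],[0,0,0],[0,0,0],[0,0,0]], gripper=[0.6,0.3,0,0,0,0,0,0,0,0])

```text
time: 11.4
tool_pos: [0.6244, -0.2079, 0.2287]
tool_rot: [3.138, -0.007, 0.0]
contact_force: [0.1, 0.1, 0.3]
opening: 0.0455
```

Run:
```python
from h import *
p=read_camera("wrist"); q=read_camera("scene")
a=cv2.resize(p["img"],(512,384)); b=cv2.resize(q["img"][110:230,100:260],(512,384),interpolation=cv2.INTER_CUBIC)
cv2.imwrite("pics/s3.png",cv2.resize(np.hstack([a,b]),(800,300))[:,:,::-1])
for n in("tray_yellow","tube_yellow","tube_red_short"):
  for c in(p,q):
    for o in nets.tip_of(c,n): print(n,np.round(o["pixel"]),round(o["score"],2),ray(c,o["pixel"],.005 if n=="tube_yellow" else 0))
```

```text
tray_yellow [242. 188.] 0.75 [ 0.61338993 -0.24336488  0.        ]
tray_yellow [182. 183.] 0.8 [ 0.62130752 -0.25249803  0.        ]
tube_yellow [249. 160.] 0.58 [ 0.62240924 -0.20707413  0.005     ]
tube_yellow [191. 187.] 0.56 [ 0.62846734 -0.21132122  0.005     ]
tube_red_short [ 30. 199.] 0.95 [ 0.3500498  -0.25703221  0.        ]
tube_red_short [123. 120.] 0.87 [ 0.47676    -0.16098905  0.        ]
tube_red_short [65. 24.] 0.28 [ 0.4263058  -0.06059595  0.        ]
tube_red_short [228. 168.] 0.66 [ 0.48662979 -0.15860663  0.        ]
tube_red_short [212. 153.] 0.65 [ 0.44325644 -0.25324171  0.        ]
tube_red_short [224. 139.] 0.46 [ 0.34462933 -0.2613443   0.        ]
```

View pics/s3.png

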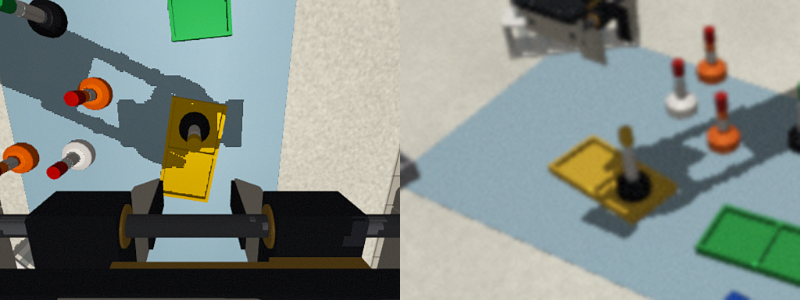

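Yellow is standing released in its pocket (wrist view, puck in the upper pocket at about (195,128) in the pasted picture). Now green.

carry_out(translation=[[-0.02,-0.015,0],[-0.03,-0.024,0],[-0.033,-0.025,0],[-0.033,-0.025,0],[-0.033,-0.025,0],[-0.03,-0.02,0],[-0.0175,-0.014,0],[0,0,0],[0,0,0]], turn=[[0,0,0],[0,0,0],[0,0,0],[0,0,0],[0,0,0],[0,0,0],[0,0,0],[0,0,0],[0,0,0]], gripper=[0,0,0,0,0,0,0,0,0])

```text
time: 12.7
tool_pos: [0.427, -0.0595, 0.225]
tool_rot: [3.141, -0.001, 0.0]
contact_force: [0.5, 0.9, 0.7]
opening: 0.046
```

Run:
```python
from h import *
p=read_camera("wrist"); h=cv2.cvtColor(p["img"],cv2.COLOR_RGB2HSV); m=(h[...,0]>45)&(h[...,0]<85)&(h[...,1]>130)&(h[...,2]>40)
n,l,s,c=cv2.connectedComponentsWithStats(m.astype(np.uint8))
for i in range(1,n):
    if s[i,4]>60: print(s[i],c[i],ray(p,c[i],.1))
print(proj(p,(.4266,-.0592,.1)),[ray(p,o["pixel"],0) for o in nets.tip_of(p,"tube_green")],robot.observe()["tool_pos"])
```

```text
[  387    34    89   155 11392] [428.75149228 110.06469452] [0.57607138 0.00448765 0.1       ]
[241 173  20  23 368] [250.875      183.91304348] [ 0.42584524 -0.06001994  0.1       ]
[251.71225276 183.03432632] [array([ 0.42631335, -0.06447506,  0.        ])] [ 0.42743897 -0.05997758  0.22467779]
```

carry_out(translation=[[-0.001,0,0.03],[0,0,0.03],[0,0,0.03],[0,0,0.03],[0,0,0.018],[0,0,0.012],[0,0,0],[0,0,0],[0,0,0],[0,0,0]], turn=[[0,0,0],[0,0,0],[0,0,0],[0,0,0],[0,0,0],[0,0,0],[0,0,0],[0,0,0],[0,0,0],[0,0,0]], gripper=[0,0,0,0,0,0,0,0.4,0.7,1])

```text
time: 13.8
tool_pos: [0.4261, -0.0596, 0.0754]
tool_rot: [3.141, -0.002, -0.0]
contact_force: [0.3, 0.8, -0.3]
opening: 0.0264
```

carry_out(translation=[[0,0,0],[0,0,0],[0,0,0],[0,0,-0.01],[0,0,-0.02],[0,0,-0.03],[0,0,-0.03],[0,0,-0.02],[0,0,-0.01],[0,0,0]], turn=[[0,0,0],[0,0,0],[0,0,0],[0,0,0],[0,0,0],[0,0,0],[0,0,0],[0,0,0],[0,0,0],[0,0,0]], gripper=[1,1,1,1,1,1,1,1,1,1])

```text
time: 14.8
tool_pos: [0.4258, -0.0594, 0.1958]
tool_rot: [3.141, -0.002, 0.0]
contact_force: [-1.0, 0.1, -1.4]
opening: 0.0172
```

carry_out(translation=[[0.01,-0.001,0],[0.025,-0.002,0],[0.035,-0.003,0],[0.035,-0.003,0],[0.035,-0.003,0],[0.03,-0.003,0],[0.02,-0.001,0],[0.01,-0.001,0],[0,0,0],[0,0,0]], turn=[[0,0,0],[0,0,0],[0,0,0],[0,0,0],[0,0,0],[0,0,0],[0,0,0],[0,0,0],[0,0,0],[0,0,0]], gripper=[1,1,1,1,1,1,1,1,1,1])

```text
time: 15.8
tool_pos: [0.6249, -0.0421, 0.1929]
tool_rot: [-3.141, 0.003, 0.0]
contact_force: [-0.9, 0.6, 0.1]
opening: 0.0175
```

carry_out(translation=[[0,0,0.015],[0,0,0.025],[0,0,0.025],[0,0,0.02],[0,0,0.012],[0,0,0.008],[0,0,0.004],[0,0,0.002],[0,0,0.001],[0,0,0]], turn=[[0,0,0],[0,0,0],[0,0,0],[0,0,0],[0,0,0],[0,0,0],[0,0,0],[0,0,0],[0,0,0],[0,0,0]], gripper=[1,1,1,1,1,1,1,1,1,1])

```text
time: 16.8
tool_pos: [0.6258, -0.0424, 0.0833]
tool_rot: [3.141, -0.001, -0.0]
contact_force: [0.4, -0.1, -0.9]
opening: 0.0175
```

carry_out(translation=[[0,0,0.001],[0,0,0]], turn=[[0,0,0],[0,0,0]], gripper=[1,1])

```text
time: 17.0
tool_pos: [0.6256, -0.0423, 0.0819]
tool_rot: [3.141, -0.0, 0.0]
contact_force: [0.1, 0.0, -0.1]
opening: 0.0173
```

carry_out(translation=[[0,0,0.001],[0,0,0]], turn=[[0,0,0],[0,0,0]], gripper=[1,1])

```text
time: 17.2
tool_pos: [0.6254, -0.0423, 0.0806]
tool_rot: [3.142, 0.0, -0.0]
contact_force: [0.6, -0.4, -0.7]
opening: 0.0177
```

carry_out(translation=[[0,0,0.001],[0,0,0]], turn=[[0,0,0],[0,0,0]], gripper=[1,1])

```text
time: 17.4
tool_pos: [0.6258, -0.0423, 0.0802]
tool_rot: [3.141, -0.001, 0.0]
contact_force: [0.4, -0.3, 2.3]
opening: 0.0172
```

carry_out(translation=[[0,0,0],[0,0,0],[0,0,0],[0,0,0],[0,0,-0.015],[0,0,-0.03],[0,0,-0.04],[0,0,-0.04],[0,0,-0.02],[0,0,0]], turn=[[0,0,0],[0,0,0],[0,0,0],[0,0,0],[0,0,0],[0,0,0],[0,0,0],[0,0,0],[0,0,0],[0,0,0]], gripper=[0.6,0.3,0,0,0,0,0,0,0,0])

```text
time: 18.4
tool_pos: [0.627, -0.0426, 0.2285]
tool_rot: [3.14, -0.007, 0.0]
contact_force: [0.2, -0.4, -0.9]
opening: 0.0458
```

Run:
```python
from h import *
p=read_camera("wrist"); q=read_camera("top")
cv2.imwrite("pics/s4.png",cv2.resize(np.hstack([p["img"],cv2.resize(q["img"][120:270,190:390],(512,384),interpolation=cv2.INTER_CUBIC)]),(800,300))[:,:,::-1])
for n in("tray_green","tube_green"):
  for c in(p,q):
    for o in nets.tip_of(c,n): print(n,np.round(o["pixel"]),round(o["score"],2),ray(c,o["pixel"],.005 if n[1]=="u" else 0))
```

```text
tray_green [249. 130.] 0.74 [ 0.62517708 -0.00590795  0.        ]
tube_green [248. 162.] 0.59 [ 0.62350269 -0.0437116   0.005     ]
```

View pics/s4.png

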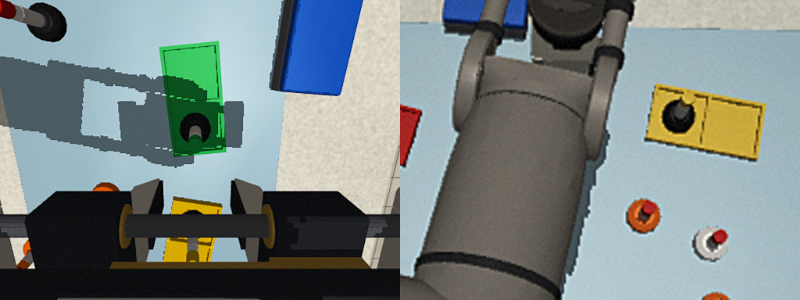

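carry_out(translation=[[-0.02,-0.014,0],[-0.03,-0.024,0],[-0.033,-0.024,0],[-0.033,-0.024,0],[-0.033,-0.024,0],[-0.03,-0.02,0],[-0.018,-0.014,0],[0,0,0],[0,0,0]], turn=[[0,0,0],[0,0,0],[0,0,0],[0,0,0],[0,0,0],[0,0,0],[0,0,0],[0,0,0],[0,0,0]], gripper=[0,0,0,0,0,0,0,0,0])

```text
time: 19.6
tool_pos: [0.4286, 0.1017, 0.2245]
tool_rot: [3.141, -0.0, 0.001]
contact_force: [0.4, -0.4, 0.0]
opening: 0.0459
```

Run:
```python
from h import *
p=read_camera("wrist"); h=cv2.cvtColor(p["img"],cv2.COLOR_RGB2HSV); m=((h[...,0]<5)|(h[...,0]>172))&(h[...,1]>130)&(h[...,2]>40)
n,l,s,c=cv2.connectedComponentsWithStats(m.astype(np.uint8))
for i in range(1,n):
    if s[i,4]>60: print(s[i],c[i],ray(p,c[i],.1))
print(proj(p,(.4285,.1017,.1)),[ray(p,o["pixel"],0) for o in nets.tip_of(p,"tube_red_tall")],[ray(p,o["pixel"],0) for o in nets.tip_of(p,"tray_red")],robot.observe()["tool_pos"])
```

```text
[ 355    0  119  114 8850] [411.83276836  51.59627119] [0.55640097 0.21136887 0.1       ]
[241 173  19  24 376] [250.14361702 184.8643617 ] [0.42665448 0.10050499 0.1       ]
[252.19430292 183.58370434] [array([0.42611745, 0.09876869, 0.        ])] [array([0.60298273, 0.24350522, 0.        ])] [0.42924604 0.10112268 0.22435535]
```

Green is standing in its pocket and yellow is still fine. The red tall cap is where expected, so I'm grasping it.

carry_out(translation=[[-0.001,0,0.03],[0,0,0.03],[0,0,0.03],[0,0,0.03],[0,0,0.018],[0,0,0.012],[0,0,0],[0,0,0],[0,0,0],[0,0,0]], turn=[[0,0,0],[0,0,0],[0,0,0],[0,0,0],[0,0,0],[0,0,0],[0,0,0],[0,0,0],[0,0,0],[0,0,0]], gripper=[0,0,0,0,0,0,0,0.4,0.7,1])

```text
time: 20.75
tool_pos: [0.4281, 0.1016, 0.0754]
tool_rot: [-3.142, -0.002, -0.0]
contact_force: [-0.9, -0.1, 1.2]
opening: 0.0264
```

carry_out(translation=[[0,0,0],[0,0,0],[0,0,0],[0,0,-0.01],[0,0,-0.02],[0,0,-0.03],[0,0,-0.03],[0,0,-0.02],[0,0,-0.01],[0,0,0]], turn=[[0,0,0],[0,0,0],[0,0,0],[0,0,0],[0,0,0],[0,0,0],[0,0,0],[0,0,0],[0,0,0],[0,0,0]], gripper=[1,1,1,1,1,1,1,1,1,1])

```text
time: 21.75
tool_pos: [0.428, 0.1018, 0.1958]
tool_rot: [-3.142, -0.003, 0.0]
contact_force: [0.4, 0.7, -1.3]
opening: 0.0174
```

carry_out(translation=[[0.01,-0.01,0],[0.02,-0.02,0],[0.03,-0.03,0],[0.033,-0.031,0],[0.03,-0.03,0],[0.03,-0.03,0],[0.02,-0.02,0],[0.01,-0.01,0],[0,0,0],[0,0,0]], turn=[[0,0,0],[0,0,0],[0,0,0],[0,0,0],[0,0,0],[0,0,0],[0,0,0],[0,0,0],[0,0,0],[0,0,0]], gripper=[1,1,1,1,1,1,1,1,1,1])

```text
time: 22.75
tool_pos: [0.6098, 0.2829, 0.1925]
tool_rot: [3.14, 0.003, 0.0]
contact_force: [0.8, -0.9, -0.5]
opening: 0.0174
```

carry_out(translation=[[0,0,0.015],[0,0,0.025],[0,0,0.025],[0,0,0.02],[0,0,0.012],[0,0,0.008],[0,0,0.004],[0,0,0.002],[0,0,0.002],[0,0,0]], turn=[[0,0,0],[0,0,0],[0,0,0],[0,0,0],[0,0,0],[0,0,0],[0,0,0],[0,0,0],[0,0,0],[0,0,0]], gripper=[1,1,1,1,1,1,1,1,1,1])

```text
time: 23.75
tool_pos: [0.6107, 0.2828, 0.0821]
tool_rot: [-3.141, -0.001, 0.0]
contact_force: [0.6, 0.7, -1.9]
opening: 0.0177
```

carry_out(translation=[[0,0,0.001],[0,0,0]], turn=[[0,0,0],[0,0,0]], gripper=[1,1])

```text
time: 23.95
tool_pos: [0.6105, 0.2827, 0.0809]
tool_rot: [-3.142, -0.0, 0.0]
contact_force: [-0.0, 0.6, -1.3]
opening: 0.0174
```

carry_out(translation=[[0,0,0.001],[0,0,0]], turn=[[0,0,0],[0,0,0]], gripper=[1,1])

```text
time: 24.15
tool_pos: [0.6107, 0.2828, 0.0802]
tool_rot: [-3.141, -0.001, 0.0]
contact_force: [-0.3, -0.4, 2.9]
opening: 0.0176
```

carry_out(translation=[[0,0,0],[0,0,0],[0,0,0],[0,0,0],[0,0,-0.015],[0,0,-0.03],[0,0,-0.04],[0,0,-0.04],[0,0,-0.02],[0,0,0]], turn=[[0,0,0],[0,0,0],[0,0,0],[0,0,0],[0,0,0],[0,0,0],[0,0,0],[0,0,0],[0,0,0],[0,0,0]], gripper=[0.6,0.3,0,0,0,0,0,0,0,0])

```text
time: 25.15
tool_pos: [0.612, 0.2833, 0.2303]
tool_rot: [-3.139, -0.009, 0.0]
contact_force: [-0.7, -0.1, 0.1]
opening: 0.0463
```

Run:
```python
from h import *
p=read_camera("wrist"); save(p,"w5.png")
for n in("tray_red","tube_red_tall"):
    for o in nets.tip_of(p,n): print(n,np.round(o["pixel"]),round(o["score"],2),ray(p,o["pixel"],.005 if n[1]=="u" else 0))
print(proj(p,(.5934,.2086,.005)))
```

```text
tray_red [246. 192.] 0.6 [0.60635143 0.24360306 0.        ]
tray_red [138.   6.] 0.35 [0.4931335  0.45039825 0.        ]
tube_red_tall [251. 164.] 0.77 [0.61248217 0.28002689 0.005     ]
[235.86983547 219.94926712]
```

View pics/w5.png

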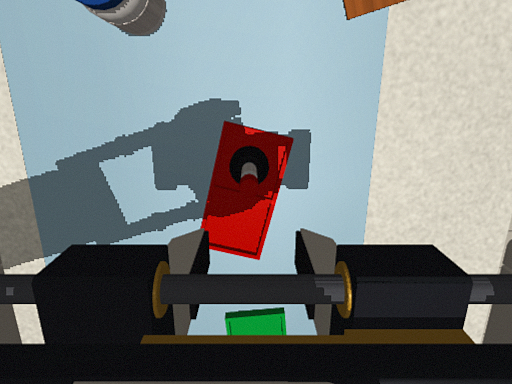

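carry_out(translation=[[-0.005,0.02,0],[-0.01,0.035,0],[-0.015,0.04,0],[-0.015,0.045,0],[-0.015,0.045,0],[-0.015,0.045,0],[-0.015,0.045,0],[-0.015,0.045,0],[-0.015,0.045,0],[-0.015,0.045,0]], turn=[[0,0,0],[0,0,0],[0,0,0],[0,0,0],[0,0,0],[0,0,0],[0,0,0],[0,0,0],[0,0,0],[0,0,0]], gripper=[0,0,0,0,0,0,0,0,0,0])

```text
time: 26.3
tool_pos: [0.4738, -0.1286, 0.2233]
tool_rot: [-3.14, 0.003, 0.0]
contact_force: [0.7, -0.4, 0.2]
opening: 0.0456
```

carry_out(translation=[[-0.015,0.045,0],[-0.01,0.04,0],[-0.008,0.025,0],[0,0.013,0],[0,0,0],[0,0,0]], turn=[[0,0,0],[0,0,0],[0,0,0],[0,0,0],[0,0,0],[0,0,0]], gripper=[0,0,0,0,0,0])

```text
time: 26.9
tool_pos: [0.4426, -0.2492, 0.224]
tool_rot: [-3.14, 0.001, 0.0]
contact_force: [0.1, 0.0, 0.1]
opening: 0.0458
```

Run:
```python
from h import *
p=read_camera("wrist"); save(p,"w6.png"); h=cv2.cvtColor(p["img"],cv2.COLOR_RGB2HSV); m=((h[...,0]<4)|(h[...,0]>172))&(h[...,1]>130)&(h[...,2]>40)
n,l,s,c=cv2.connectedComponentsWithStats(m.astype(np.uint8))
for i in range(1,n):
    if s[i,4]>60: print(s[i],c[i],ray(p,c[i],.08))
print(proj(p,(.4426,-.2505,.08)),[ray(p,o["pixel"],0) for o in nets.tip_of(p,"tube_red_short")],robot.observe()["tool_pos"])
```

```text
[283  69  21  21 347] [292.90489914  79.27377522] [ 0.47802723 -0.15955079  0.08      ]
[243 170  18  22 317] [251.86750789 180.15772871] [ 0.44198752 -0.25095387  0.08      ]
[149 175  23  22 357] [159.87394958 185.19607843] [ 0.35343282 -0.25590484  0.08      ]
[252.50672359 179.69879707] [array([ 0.43822442, -0.25199687,  0.        ]), array([ 0.47708205, -0.16194055,  0.        ]), array([ 0.34937973, -0.25878016,  0.        ])] [ 0.44280752 -0.24880652  0.22444185]
```

View pics/w6.png

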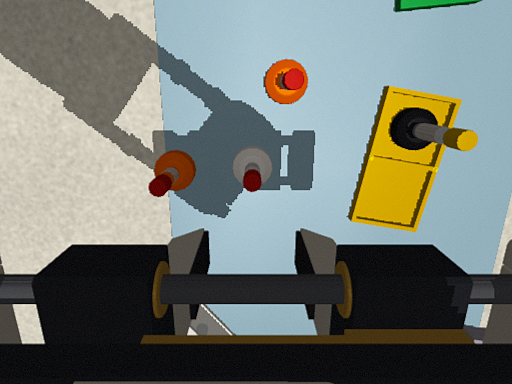

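Red tall is standing in the upper red pocket (249,165). Under the gripper is the white puck with its cap at (252,180). Orange look-alikes are at (286,82) and (175,172). I'm descending on the white one.

carry_out(translation=[[-0.001,0.001,0.03],[0,0,0.03],[0,0,0.03],[0,0,0.03],[0,0,0.025],[0,0,0.015],[0,0,0.009],[0,0,0],[0,0,0],[0,0,0]], turn=[[0,0,0],[0,0,0],[0,0,0],[0,0,0],[0,0,0],[0,0,0],[0,0,0],[0,0,0],[0,0,0],[0,0,0]], gripper=[0,0,0,0,0,0,0,0,0.4,0.7])

```text
time: 28.0
tool_pos: [0.4421, -0.2515, 0.0567]
tool_rot: [3.14, -0.002, 0.0]
contact_force: [-0.6, 0.2, 0.7]
opening: 0.0343
```

carry_out(translation=[[0,0,0],[0,0,0],[0,0,0],[0,0,0],[0,0,-0.01],[0,0,-0.02],[0,0,-0.03],[0,0,-0.03],[0,0,-0.03],[0,0,-0.02]], turn=[[0,0,0],[0,0,0],[0,0,0],[0,0,0],[0,0,0],[0,0,0],[0,0,0],[0,0,0],[0,0,0],[0,0,0]], gripper=[1,1,1,1,1,1,1,1,1,1])

```text
time: 29.0
tool_pos: [0.4417, -0.2515, 0.1984]
tool_rot: [3.14, -0.002, -0.0]
contact_force: [0.4, 0.6, -1.6]
opening: 0.0176
```

carry_out(translation=[[0.003,-0.01,0],[0.008,-0.025,0],[0.012,-0.035,0],[0.015,-0.04,0],[0.015,-0.04,0],[0.015,-0.04,0],[0.015,-0.04,0],[0.015,-0.04,0],[0.015,-0.04,0],[0.015,-0.04,0]], turn=[[0,0,0],[0,0,0],[0,0,0],[0,0,0],[0,0,0],[0,0,0],[0,0,0],[0,0,0],[0,0,0],[0,0,0]], gripper=[1,1,1,1,1,1,1,1,1,1])

```text
time: 30.0
tool_pos: [0.5688, 0.1011, 0.1944]
tool_rot: [3.142, 0.003, 0.0]
contact_force: [-0.0, -0.6, -1.2]
opening: 0.0176
```

carry_out(translation=[[0.015,-0.04,0],[0.01,-0.035,0],[0,-0.02,0],[0,-0.01,0],[0,-0.004,0],[0,0,0],[0,0,0],[0,0,0]], turn=[[0,0,0],[0,0,0],[0,0,0],[0,0,0],[0,0,0],[0,0,0],[0,0,0],[0,0,0]], gripper=[1,1,1,1,1,1,1,1])

```text
time: 30.8
tool_pos: [0.5945, 0.2066, 0.1958]
tool_rot: [3.141, -0.0, -0.001]
contact_force: [-0.1, 0.6, -0.3]
opening: 0.0176
```

carry_out(translation=[[0,-0.001,0.015],[0,0,0.025],[0,0,0.025],[0,0,0.025],[0,0,0.02],[0,0,0.012],[0,0,0.006],[0,0,0.003],[0,0,0.001],[0,0,0]], turn=[[0,0,0],[0,0,0],[0,0,0],[0,0,0],[0,0,0],[0,0,0],[0,0,0],[0,0,0],[0,0,0],[0,0,0]], gripper=[1,1,1,1,1,1,1,1,1,1])

```text
time: 31.8
tool_pos: [0.5949, 0.2088, 0.0645]
tool_rot: [-3.141, -0.001, -0.0]
contact_force: [-0.3, -0.9, -0.8]
opening: 0.0168
```

carry_out(translation=[[0,0,0.001],[0,0,0]], turn=[[0,0,0],[0,0,0]], gripper=[1,1])

```text
time: 32.0
tool_pos: [0.5946, 0.2088, 0.0631]
tool_rot: [-3.141, -0.001, 0.0]
contact_force: [-0.7, -1.3, -1.1]
opening: 0.0172
```

carry_out(translation=[[0,0,0.001],[0,0,0]], turn=[[0,0,0],[0,0,0]], gripper=[1,1])

```text
time: 32.2
tool_pos: [0.5944, 0.2087, 0.0617]
tool_rot: [3.142, 0.0, 0.0]
contact_force: [0.0, -1.1, -1.3]
opening: 0.0174
```

carry_out(translation=[[0,0,0.001],[0,0,0]], turn=[[0,0,0],[0,0,0]], gripper=[1,1])

```text
time: 32.4
tool_pos: [0.5947, 0.2087, 0.0611]
tool_rot: [-3.142, -0.001, 0.0]
contact_force: [0.7, 0.4, 2.5]
opening: 0.0174
```

carry_out(translation=[[0,0,0.001],[0,0,0]], turn=[[0,0,0],[0,0,0]], gripper=[1,1])

```text
time: 32.6
tool_pos: [0.595, 0.2088, 0.0611]
tool_rot: [-3.141, -0.002, 0.0]
contact_force: [-2.3, -0.5, 9.6]
opening: 0.0175
```

carry_out(translation=[[0,0,0],[0,0,0],[0,0,0],[0,0,0],[0,0,-0.015],[0,0,-0.03],[0,0,-0.04],[0,0,-0.04],[0,0,-0.03],[0,0,0]], turn=[[0,0,0],[0,0,0],[0,0,0],[0,0,0],[0,0,0],[0,0,0],[0,0,0],[0,0,0],[0,0,0],[0,0,0]], gripper=[0.6,0.3,0,0,0,0,0,0,0,0])

```text
time: 33.6
tool_pos: [0.5965, 0.2092, 0.2199]
tool_rot: [-3.14, -0.009, 0.0]
contact_force: [0.3, 0.5, -1.1]
opening: 0.046
```

carry_out(translation=[[-0.02,-0.01,0],[-0.03,-0.02,0],[-0.03,-0.03,0],[-0.03,-0.03,0],[-0.03,-0.03,0],[-0.03,-0.03,0],[-0.02,-0.03,0],[-0.01,-0.02,0],[0,0,0],[0,0,0]], turn=[[0,0,0],[0,0,0],[0,0,0],[0,0,0],[0,0,0],[0,0,0],[0,0,0],[0,0,0],[0,0,0],[0,0,0]], gripper=[0,0,0,0,0,0,0,0,0,0])

```text
time: 34.6
tool_pos: [0.3941, 0.4084, 0.2137]
tool_rot: [3.14, 0.001, 0.001]
contact_force: [0.1, 0.7, 0.1]
opening: 0.0461
```

Run:
```python
from h import *
p=read_camera("top"); q=read_camera("scene")
cv2.imwrite("pics/f1.png",np.hstack([cv2.resize(c["img"][r0:r0+150,c0:c0+200],(400,300),interpolation=cv2.INTER_CUBIC) for c,r0,c0 in((p,120,80),(q,130,150))]+[])[:,:,::-1])
full=np.hstack([p["img"],q["img"]]); cv2.imwrite("pics/f2.png",cv2.resize(full,(800,300))[:,:,::-1])
for n in "tube_yellow tube_green tube_red_tall tube_red_short tray_red bottle rack tip_box".split():
  for c in(p,q):
    for o in nets.tip_of(c,n): print(n,np.round(o["pixel"]),round(o["score"],2),ray(c,o["pixel"],0)[:2])
```

```text
tube_yellow [326. 178.] 0.6 [ 0.62283915 -0.20140378]
tube_green [269. 174.] 0.64 [ 0.63086265 -0.03627634]
tube_green [240. 208.] 0.8 [ 0.63087104 -0.02727376]
tube_red_tall [156. 177.] 0.78 [0.61608745 0.28786361]
tube_red_tall [338. 182.] 0.4 [ 0.61171669 -0.23505331]
tube_red_tall [338. 241.] 0.76 [0.60563788 0.28229198]
tube_red_tall [240. 204.] 0.49 [ 0.61527485 -0.03455086]
tube_red_short [311. 231.] 0.8 [ 0.47061775 -0.1580766 ]
tube_red_short [181. 183.] 0.79 [0.5992747  0.21516879]
tube_red_short [346. 276.] 0.67 [ 0.34894604 -0.25179486]
tube_red_short [315. 228.] 0.59 [0.59088022 0.2073704 ]
tube_red_short [230. 168.] 0.49 [ 0.48056667 -0.15419291]
tray_red [167. 182.] 0.88 [0.60168417 0.2540615 ]
tray_red [327. 238.] 0.71 [0.61132355 0.25016853]
bottle [ 94. 217.] 0.77 [0.49521382 0.45436223]
bottle [407. 236.] 0.64 [0.49311619 0.44918328]
rack [329. 175.] 0.16 [ 0.63400458 -0.20868934]
rack [171. 130.] 0.96 [ 0.39567577 -0.47571987]
tip_box [233. 125.] 0.81 [0.77935047 0.0721446 ]
tip_box [242. 256.] 0.87 [0.78248745 0.06806225]
```

View pics/f1.png

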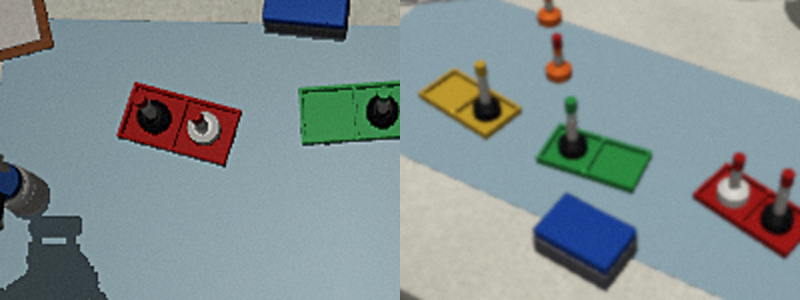

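View pics/f2.png

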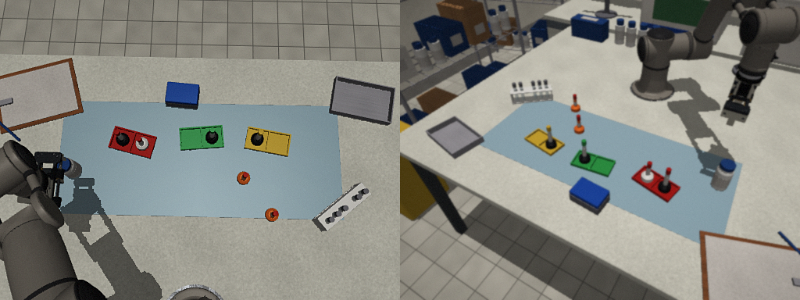

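All four tubes stand upright in their pockets, bystanders and orange look-alikes are where they were, and the robot is clear. Handing in.

```bash
python3 -c "
from cell import robot
print(robot.hand_in())"
```

```text
the job is handed in; nothing more can be done
None
```

All four tubes are in their trays and the job is handed in at about 35 s of robot time. I moved yellow first and released it in its tray before touching any other. Green, red tall and the short red tube in the white puck followed, with the reds in separate pockets. I lowered each until the wrist force showed contact with the pocket floor, then released it. The short red tube got one extra 1 mm step after touching, which brought the force to 9.6 N, well under the limits.

- **Tubes:** the last top and scene views show all four upright and inside their pockets.
- **Bystanders:** the bottle, rack and tip box are where they began, within the camera error of about 1 cm, and both orange look-alikes are untouched. The bottle is partly hidden by the arm in the last top view, but is clear in the scene view.
- **Stray network reports:** in the final images the networks reported `tube_red_tall` at the yellow and green tubes as well, and a low-score `rack` at the yellow tray. The pictures contradict these.

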